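Move the last items from their cartons to the display rack in the same order

ROBOT

A 6-joint arm with a two-finger parallel gripper is mounted at the origin on the work surface. World frame = base frame: x ahead of the robot, y to its left, z up, the work surface at z = 0. Lengths are in m, angles in rad, forces in N, time in s.
With the tool pointing down it reaches from about 0.3 to 0.775 m from the base axis. Payload 14.6 kg.
Tool frame: the origin (TCP) lies between the finger pads; the fingertips stand 8 mm ahead of it and the grasp point (between the pads) lies 11 mm behind it; z points along the fingers, y is the direction in which the jaws open and shut (so a half turn about z gives the same grasp; the last joint's range is limited). The gripper opens to 94 mm and grips with 3 to 60 N. Pads are 16 mm wide; open, the fingers measure 119 mm over their backs; the gripper's body (75 mm by 177 mm) begins 78 mm behind the grasp point.
Start: joints at [1.189, 0.3, 1.521, -0, 1.321, -0.067], TCP at [0.17, 0.523, 0.213] pointing down, gripper open.
Joint ranges: [-3.03, 3.03], [-0.79, 2.21], [0.23, 2.52], [-1.04, 4.18], [0, 3.07], [-2.55, 2.55]. Speed limits (rad/s): [2.22, 2.22, 2.57, 3.14, 3.14, 3.14].

INTERFACE

Orientations are given as [roll, pitch, yaw] about the fixed x, y, z axes, in that order (R = Rz(yaw) Ry(pitch) Rx(roll)).
In Python, from station import ctrl, viewer, workorder gives the robot as it stands.
- The arm moves only by the tool play_rows, never from a script. Its argument "commands" is a list of rows, each an object of numbers: "dx", "dy", "dz": the shift along the tool's x, y, z in m; "ax", "ay", "az": the turn, a rotation vector about the tool's x, y, z in degrees. In form: [{"dx": .., "dy": .., "dz": .., "ax": .., "ay": .., "az": ..}, ...]. A call has exactly 5 rows; each row shifts and turns the pose as measured when the row begins, along the tool's axes as they then stand; what a row does not reach is not made up. A row lasts 1/12 s, in which the tool goes at most 41.7 mm and 7.16 degrees, less where a joint would pass 70% of its speed; a pose out of reach is approached as far as the arm can. A call with a gripper value outside its range is refused whole. "claw" is the opening, from 0 (shut) to 1 (fully open), set as the call begins (left out, the last holds). The fingers move at their own pace and stop on an object; "squeeze" is the grip in N (left out, the last holds). Time passes only in rows, so rows that do not move let the fingers close, or fill a call up. It gives the time, the measured TCP pose, the force and the opening at its end, in the units of the state.
- ctrl.get_obs(): the state, without advancing time (a new reading comes with each control period).
- viewer.camera(name): name is "side" or "top" or "wrist"; returns the picture (480x640x3 uint8, red, green, blue); there is no depth.
- viewer.camera_model(name): a dict with "K" (3x3 intrinsics, pixels), "dist_coeffs" ([k1, k2, p1, p2, k3] as OpenCV has them; the pictures are not rectified), "pose" (4x4, takes a point from camera to world coordinates); the wrist camera has in their place "T_tool_cam" (4x4, takes a point from camera to tool coordinates, whose origin is the TCP and whose axes are the flange's). Camera axes: x right, y down, z forward; pixel columns grow to the right and rows downward; lengths in m; the calibration is good to about 2 mm. A picture is of the moment at which its call begins: read the wrist's pose just before it. camera_model takes no time and is no camera call.
- workorder.hand_in(): hands the job in, once; it reports no verdict.
The state is a dict: "time_s": time; "qpos": joint angles; "joint_vel": joint speeds; "tau": joint torques, N m; "ee_pos": TCP position; "eef_rot": TCP orientation; "force": force on the tool from outside, world axes, zero at the start; "moment": the same for the moment, N m; "grip_width": finger opening in m.
Only numpy, scipy, OpenCV 4.12 (cv2) and the standard library are available. Lean on these libraries where they do the work, as an engineer would, in place of code of your own. Each camera call takes 0.05 s, during which the arm holds its last target. There are 200 camera calls.

TASK

The four cartons on the low grey shelf are each down to their last item: a tall jar, a squat jar, a six-sided jar and a can. Move the four items over to the empty white display rack, one to a bay, in the same left-to-right order in which they stand in the cartons now (left and right as the robot sees them). Stand each one upright on the floor of its bay, and set it down gently rather than letting it drop, for most of it is glass; do not knock any of the four over.

Things in the scene. Friction and masses are not known exactly. Their poses are not given: they have to be found in the camera images.
- jar_tall: Tall slim round glass jar, 56 mm diameter, straight-sided to 104 mm, with a 52 mm round brass-coloured metal lid on top; 135 mm high overall, about 0.42 kg (0.3 to 0.55). Origin: centre of its underside; z up.
- jar_squat: Short wide round glass jar, 62 mm diameter, straight-sided to 56 mm, with a 60 mm round steel lid; 78 mm high overall, about 0.30 kg. Origin: centre of its underside; z up.
- jar_hex: Six-sided glass jar, 56 mm across the flats (65 mm across the corners), straight-sided to 74 mm, with a 50 mm round steel lid on a short neck; 98 mm high overall, about 0.34 kg. Origin: centre of its underside; z up. Its x axis is square to one pair of flats (the other pairs lie at 60 and 120 degrees from it).
- can: Round steel food can with a plain paper label, 65 mm diameter, 100 mm high, straight-sided, about 0.38 kg. Origin: centre of its underside; z up.
- carton_tall: The cut-down cardboard carton in which the tall jar stands at the start. Fixed. 126 mm deep (x), 80 mm wide (y), floor 2 mm and walls 3 mm thick; sides and back 24 mm high, front 12 mm. Its underside is 30 mm above the table; the item stands on its floor, up to 25 mm off the middle along x. Origin: centre of its underside; z up. x from its front (robot's side) to its back, y to the left.
- carton_squat: The cut-down cardboard carton in which the squat jar stands at the start. Fixed. 126 mm deep (x), 80 mm wide (y), floor 2 mm and walls 3 mm thick; sides and back 24 mm high, front 12 mm. Its underside is 30 mm above the table; the item stands on its floor, up to 25 mm off the middle along x. Origin: centre of its underside; z up. x from its front (robot's side) to its back, y to the left.
- carton_hex: The cut-down cardboard carton in which the six-sided jar stands at the start. Fixed. 126 mm deep (x), 80 mm wide (y), floor 2 mm and walls 3 mm thick; sides and back 24 mm high, front 12 mm. Its underside is 30 mm above the table; the item stands on its floor, up to 25 mm off the middle along x. Origin: centre of its underside; z up. x from its front (robot's side) to its back, y to the left.
- carton_can: The cut-down cardboard carton in which the can stands at the start. Fixed. 126 mm deep (x), 80 mm wide (y), floor 2 mm and walls 3 mm thick; sides and back 24 mm high, front 12 mm. Its underside is 30 mm above the table; the item stands on its floor, up to 25 mm off the middle along x. Origin: centre of its underside; z up. x from its front (robot's side) to its back, y to the left.
- stock_shelf: Low grey steel shelf, fixed, 356 mm long (y), top 30 mm above the table, left or right of the display rack. Carries the four cartons side by side at y = +129, +43, -43, -129 mm (left to right), in an order that differs from start to start; a box cutter and a label roll lie behind them. Origin: on the table under the middle of the row; x to the back, away from the robot, y along the row to the robot's left.
- display_rack: White steel display rack, fixed, 352 (y) by 98 mm. Four bays, centres at x = 0, y = +129, +43, -43, -129 mm (left to right). Bay floor 40 mm above the table. Each bay is 82 mm wide between wire dividers 30 mm high above its floor, 90 mm deep between a 20 mm front lip and a 30 mm wire back rail, open above. Origin: on the table under the rack's middle; x to the back, y to the robot's left.

How it is judged:
At the end, for the whole second after the job is handed in: Each of the four items stands upright (within 0.06 rad) and at rest on the floor of a bay of the display rack (height within 4 mm), within 16 mm of the bay's centre along both rack axes, and the bay's place from the left is that of the item's own carton in the row on the grey shelf (((y of carton_tall in the frame of stock_shelf between 0.109 and 0.149 m and y of jar_tall in the frame of display_rack between 0.113 and 0.145 m) or (y of carton_tall in the frame of stock_shelf between 0.023 and 0.063 m and y of jar_tall in the frame of display_rack between 0.027 and 0.059 m) or (y of carton_tall in the frame of stock_shelf between -0.063 and -0.023 m and y of jar_tall in the frame of display_rack between -0.059 and -0.027 m) or (y of carton_tall in the frame of stock_shelf between -0.149 and -0.109 m and y of jar_tall in the frame of display_rack between -0.145 and -0.113 m)) and x of jar_tall in the frame of display_rack between -0.016 and 0.016 m and z of jar_tall in the frame of display_rack between 0.036 and 0.044 m and angle between each of jar_tall, jar_squat, jar_hex, can's own z axis and vertical below 0.06 rad and linear speed of each of jar_tall, jar_squat, jar_hex, can below 0.02 m/s and angular speed of each of jar_tall, jar_squat, jar_hex, can below 0.2 rad/s and ((y of carton_squat in the frame of stock_shelf between 0.109 and 0.149 m and y of jar_squat in the frame of display_rack between 0.113 and 0.145 m) or (y of carton_squat in the frame of stock_shelf between 0.023 and 0.063 m and y of jar_squat in the frame of display_rack between 0.027 and 0.059 m) or (y of carton_squat in the frame of stock_shelf between -0.063 and -0.023 m and y of jar_squat in the frame of display_rack between -0.059 and -0.027 m) or (y of carton_squat in the frame of stock_shelf between -0.149 and -0.109 m and y of jar_squat in the frame of display_rack between -0.145 and -0.113 m)) and x of jar_squat in the frame of display_rack between -0.016 and 0.016 m and z of jar_squat in the frame of display_rack between 0.036 and 0.044 m and ((y of carton_hex in the frame of stock_shelf between 0.109 and 0.149 m and y of jar_hex in the frame of display_rack between 0.113 and 0.145 m) or (y of carton_hex in the frame of stock_shelf between 0.023 and 0.063 m and y of jar_hex in the frame of display_rack between 0.027 and 0.059 m) or (y of carton_hex in the frame of stock_shelf between -0.063 and -0.023 m and y of jar_hex in the frame of display_rack between -0.059 and -0.027 m) or (y of carton_hex in the frame of stock_shelf between -0.149 and -0.109 m and y of jar_hex in the frame of display_rack between -0.145 and -0.113 m)) and x of jar_hex in the frame of display_rack between -0.016 and 0.016 m and z of jar_hex in the frame of display_rack between 0.036 and 0.044 m and ((y of carton_can in the frame of stock_shelf between 0.109 and 0.149 m and y of can in the frame of display_rack between 0.113 and 0.145 m) or (y of carton_can in the frame of stock_shelf between 0.023 and 0.063 m and y of can in the frame of display_rack between 0.027 and 0.059 m) or (y of carton_can in the frame of stock_shelf between -0.063 and -0.023 m and y of can in the frame of display_rack between -0.059 and -0.027 m) or (y of carton_can in the frame of stock_shelf between -0.149 and -0.109 m and y of can in the frame of display_rack between -0.145 and -0.113 m)) and x of can in the frame of display_rack between -0.016 and 0.016 m and z of can in the frame of display_rack between 0.036 and 0.044 m); the robot touches nothing.
It fails at once if a jar or the can is knocked over (tilted more than 45 degrees) (angle between any of jar_tall, jar_squat, jar_hex, can's own z axis and vertical above 0.785 rad).
It fails at once if a jar or the can is dropped or slammed into the rack: faster than 0.4 m/s within 15 mm of the floor of the bays ((x of jar_tall in the frame of display_rack between -0.05 and 0.05 m and y of jar_tall in the frame of display_rack between -0.18 and 0.18 m and z of jar_tall in the frame of display_rack below 0.055 m and linear speed of jar_tall above 0.4 m/s) or (x of jar_squat in the frame of display_rack between -0.05 and 0.05 m and y of jar_squat in the frame of display_rack between -0.18 and 0.18 m and z of jar_squat in the frame of display_rack below 0.055 m and linear speed of jar_squat above 0.4 m/s) or (x of jar_hex in the frame of display_rack between -0.05 and 0.05 m and y of jar_hex in the frame of display_rack between -0.18 and 0.18 m and z of jar_hex in the frame of display_rack below 0.055 m and linear speed of jar_hex above 0.4 m/s) or (x of can in the frame of display_rack between -0.05 and 0.05 m and y of can in the frame of display_rack between -0.18 and 0.18 m and z of can in the frame of display_rack below 0.055 m and linear speed of can above 0.4 m/s)).
It also fails if it takes over 115 s, if anything falls off the work surface, if the arm or the gripper's body presses on something with over 40 N, if the wrist force passes 120 N, or if a joint passes its speed limit or range.

## Working session

There is one attempt and no reset: what is moved stays moved. The work goes in short steps, Python scripts to look and compute and a tool call to move; the robot and the scene stay as the last step left them, time stands still between calls to the robot, and variables do not carry over. Pictures are saved under pics/ and viewed, about 12 in all and at most 16, crops included, and the job is handed in when it is done.

Besides the shell and the picture viewer there is one more tool, called in YAML: its name, and indented under it one key for each argument. play_rows: Moves the arm, as the interface text tells. Its arguments: {"type":"object","properties":{"commands":{"type":"array","items":{"type":"object","properties":{"dx":{"type":"number"},"dy":{"type":"number"},"dz":{"type":"number"},"ax":{"type":"number"},"ay":{"type":"number"},"az":{"type":"number"}}}},"claw":{"type":"number"},"squeeze":{"type":"number"}},"required":["commands"]}

```bash
mkdir -p pics
python3 - <<'E'
from station import ctrl, viewer
import cv2,numpy as np
np.set_printoptions(precision=4,suppress=True)
print(ctrl.get_obs())
for n in("top","side","wrist"):
    im=viewer.camera(n); cv2.imwrite(f"pics/{n}0.png",im[...,::-1]); m=viewer.camera_model(n); print(n,m)
E
```

```text
{'time_s': 0.0, 'qpos': array([ 1.1894,  0.3005,  1.5216, -0.    ,  1.3207, -0.0666]), 'joint_vel': array([ 0.0017,  0.0002,  0.0016,  0.0001,  0.0003, -0.0001]), 'tau': array([  0.0017, -53.1806, -35.2745,   0.0709,   0.0243,  -0.0001]), 'ee_pos': array([0.1702, 0.5227, 0.2129]), 'eef_rot': array([-3.1404, -0.0001,  2.8268]), 'force': array([ 0.2064, -1.2976,  0.2453]), 'moment': array([-0.0206, -0.0023, -0.0403]), 'grip_width': 0.09383178365855922}
top {'K': array([[461.2413,   0.    , 314.9948],
       [  0.    , 461.2413, 242.2045],
       [  0.    ,   0.    ,   1.    ]]), 'dist_coeffs': array([0.0398, 0.    , 0.    , 0.    , 0.    ]), 'pose': array([[-0.0029, -0.9979,  0.0647,  0.4798],
       [-1.    ,  0.0029, -0.0002, -0.0168],
       [ 0.    , -0.0647, -0.9979,  1.0144],
       [ 0.    ,  0.    ,  0.    ,  1.    ]])}
side {'K': array([[444.6959,   0.    , 320.0527],
       [  0.    , 444.6959, 250.8827],
       [  0.    ,   0.    ,   1.    ]]), 'dist_coeffs': array([-0.1073,  0.    ,  0.    ,  0.    ,  0.    ]), 'pose': array([[ 0.9066, -0.2701,  0.3243,  0.1988],
       [-0.4218, -0.6048,  0.6755, -0.6917],
       [ 0.0137, -0.7491, -0.6623,  0.7269],
       [ 0.    ,  0.    ,  0.    ,  1.    ]])}
wrist {'K': array([[407.5139,   0.    , 316.0602],
       [  0.    , 407.5139, 240.641 ],
       [  0.    ,   0.    ,   1.    ]]), 'dist_coeffs': array([-0.0027,  0.    ,  0.    ,  0.    ,  0.    ]), 'T_tool_cam': array([[ 0.001 , -0.9644, -0.2646,  0.0775],
       [ 1.    ,  0.001 , -0.0001, -0.0011],
       [ 0.0004, -0.2646,  0.9644, -0.171 ],
       [ 0.    ,  0.    ,  0.    ,  1.    ]])}
```

View pics/top0.png

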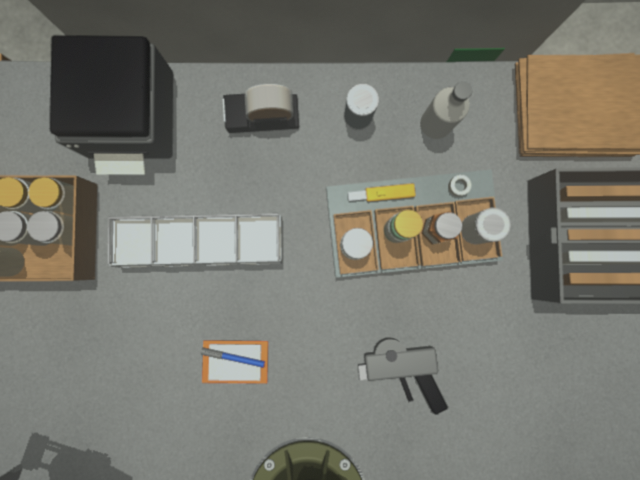

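View pics/side0.png

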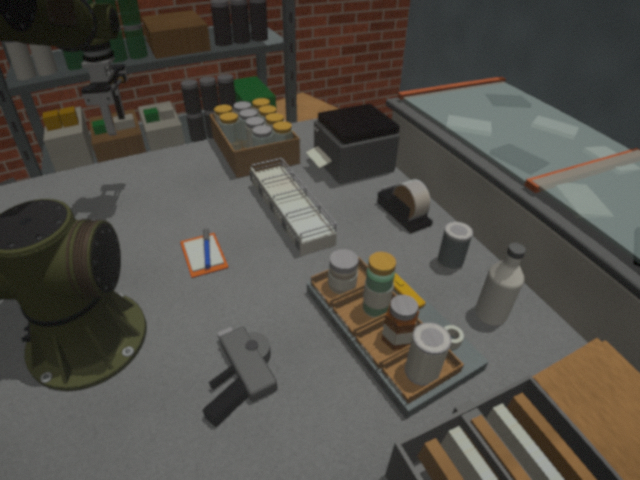

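Left to right in the cartons (from the top view): squat jar (357,243), tall jar (407,224), hex jar (448,226), can (492,224). The rack is left of the shelf, about (110–282, 215–267). Next I'll measure these in world coordinates.

```bash
cat > h.py <<'E'
from station import ctrl, viewer
import cv2,numpy as np
from scipy.spatial.transform import Rotation as Ro
np.set_printoptions(precision=4,suppress=True)
def model(n):
    m=viewer.camera_model(n)
    if n=="wrist":
        o=ctrl.get_obs(); T=np.eye(4); T[:3,:3]=Ro.from_euler('xyz',o['eef_rot']).as_matrix(); T[:3,3]=o['ee_pos']
        m['pose']=T@m['T_tool_cam']
    return m
def pt(m,uv,z):
    p=cv2.undistortPoints(np.array(uv,float).reshape(-1,1,2),m['K'],m['dist_coeffs'])[:,0]
    d=np.c_[p,np.ones(len(p))]@m['pose'][:3,:3].T; o=m['pose'][:3,3]
    return o+d*((z-o[2])/d[:,2])[:,None]
def proj(m,P):
    P=np.array(P,float).reshape(-1,3); Ti=np.linalg.inv(m['pose'])
    return cv2.projectPoints(P,cv2.Rodrigues(Ti[:3,:3])[0],Ti[:3,3],m['K'],m['dist_coeffs'])[0][:,0]
E
python3 - <<'E'
from h import *
im=cv2.imread("pics/top0.png")
a=cv2.resize(im[165:285,100:300],None,fx=4,fy=4,interpolation=cv2.INTER_CUBIC)[:,:800]
b=cv2.resize(im[165:285,320:520],None,fx=4,fy=4,interpolation=cv2.INTER_CUBIC)
for k,(q,ox) in enumerate(((a,100),(b,320))):
    for t in range(0,120,20): cv2.putText(q,str(165+t),(0,4*t+8),0,.35,(0,0,255))
    for t in range(0,200,20): cv2.putText(q,str(ox+t),(4*t,478),0,.35,(0,0,255)); cv2.line(q,(4*t,455),(4*t,465),(0,0,255))
cv2.imwrite("pics/a.png",a); cv2.imwrite("pics/b.png",b)
E
```

```text
(no output)
```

View pics/a.png

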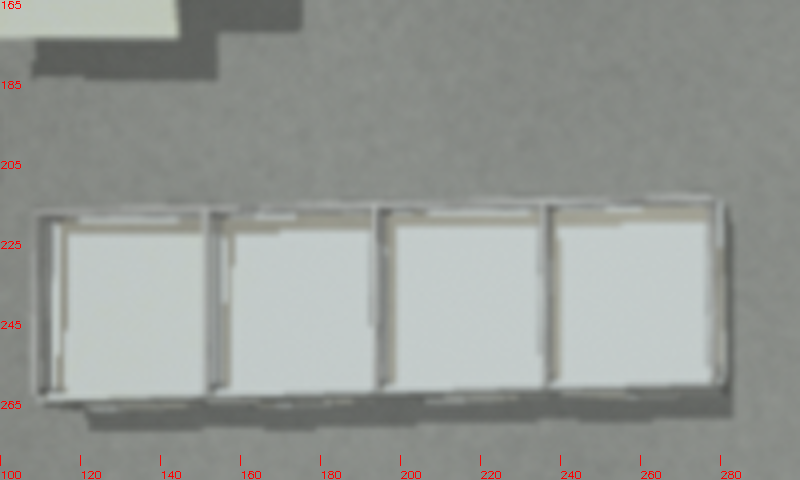

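View pics/b.png

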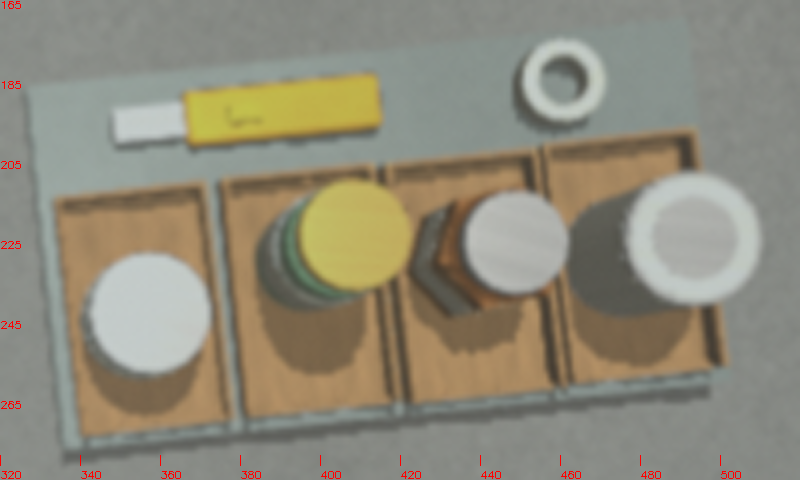

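Run:
```python
from h import *
m=model("top")
A=lambda u,v,ox=100:[ox+u/4,165+v/4]
L=dict(squat=(149,313,.11),tall=(356,235,.167),hex=(516,243,.13),can=(694,237,.132))
for k,(u,v,z) in L.items(): print(k,pt(m,A(u,v,320),z)[0])
b=pt(m,[A(40,212),A(722,196)],.07); f=pt(m,[A(44,398),A(726,384)],.06)
print("rack",b,f,"len",np.linalg.norm(b[0]-b[1]),np.linalg.norm(f[0]-f[1]))
c=(b.mean(0)+f.mean(0))/2; d=(b[0]-b[1])+(f[0]-f[1]); d/=np.linalg.norm(d[:2]); yaw=np.arctan2(-d[0],d[1]); print("c",c,"yaw",np.degrees(yaw))
for y in(.129,.043,-.043,-.129): print(y,c+y*d)
s=pt(m,[A(78,437,320),A(718,370,320)],.042); d=s[0]-s[1]; print("shelf yaw",np.degrees(np.arctan2(-d[0],d[1])))
```

```text
squat [ 0.5361 -0.1     0.11  ]
tall [ 0.5683 -0.1904  0.167 ]
hex [ 0.568  -0.2743  0.13  ]
can [ 0.5704 -0.3582  0.132 ]
rack [[0.5918 0.4016 0.07  ]
 [0.5994 0.0538 0.07  ]] [[0.497  0.4015 0.06  ]
 [0.5029 0.0523 0.06  ]] len 0.34782078441722425 0.34924689041810075
c [0.5478 0.2273 0.065 ] yaw 1.110537742606352
0.129 [0.5453 0.3563 0.065 ]
0.043 [0.5469 0.2703 0.065 ]
-0.043 [0.5486 0.1843 0.065 ]
-0.129 [0.5503 0.0983 0.065 ]
shelf yaw 5.866651376463428
```

play_rows:
  commands:
    - {"az":7.1}
    - {"az":7.1}
    - {"az":7.1}
    - {"az":7.1}
    - {"az":7.1}
  claw: 1
  squeeze: 25

```text
validation failed for argument at $.co...
```

play_rows:
  commands:
    - {"az":7.1}
    - {"az":7.1}
    - {"az":7.1}
    - {"az":7.1}
    - {"az":7.1}

```text
validation failed for argument at $.co...
```

play_rows:
  commands:
    - {"dx":0,"dy":0,"dz":0,"ax":0,"ay":0,"az":7.1}
    - {"dx":0,"dy":0,"dz":0,"ax":0,"ay":0,"az":7.1}
    - {"dx":0,"dy":0,"dz":0,"ax":0,"ay":0,"az":7.1}
    - {"dx":0,"dy":0,"dz":0,"ax":0,"ay":0,"az":7.1}
    - {"dx":0,"dy":0,"dz":0,"ax":0,"ay":0,"az":7.1}
  claw: 1
  squeeze: 25

```text
time_s: 0.57
ee_pos: [0.17, 0.5222, 0.2117]
eef_rot: [-3.139, 0.002, 2.2]
force: [0.9, 0.9, 0.3]
grip_width: 0.0941
```

play_rows:
  commands:
    - {"dx":0,"dy":0,"dz":0,"ax":0,"ay":0,"az":7.1}
    - {"dx":0,"dy":0,"dz":0,"ax":0,"ay":0,"az":7.1}
    - {"dx":0,"dy":0,"dz":0,"ax":0,"ay":0,"az":7.1}
    - {"dx":0,"dy":0,"dz":0,"ax":0,"ay":0,"az":7.1}
    - {"dx":0,"dy":0,"dz":0,"ax":0,"ay":0,"az":7.1}

```text
time_s: 0.98
ee_pos: [0.1698, 0.5217, 0.2104]
eef_rot: [-3.139, 0.006, 1.575]
force: [-0.8, -0.4, -0.4]
grip_width: 0.0941
```

play_rows:
  commands:
    - {"dx":-0.031,"dy":0.018,"dz":-0.001,"ax":0,"ay":0,"az":0}
    - {"dx":-0.031,"dy":0.018,"dz":-0.001,"ax":0,"ay":0,"az":0}
    - {"dx":-0.031,"dy":0.018,"dz":-0.001,"ax":0,"ay":0,"az":0}
    - {"dx":-0.031,"dy":0.018,"dz":-0.001,"ax":0,"ay":0,"az":0}
    - {"dx":-0.031,"dy":0.018,"dz":-0.001,"ax":0,"ay":0,"az":0}

```text
time_s: 1.4
ee_pos: [0.2583, 0.3637, 0.2135]
eef_rot: [-3.137, 0.009, 1.569]
force: [0.1, 0.5, 0.5]
grip_width: 0.0941
```

play_rows:
  commands:
    - {"dx":-0.031,"dy":0.018,"dz":-0.001,"ax":0,"ay":0,"az":0}
    - {"dx":-0.031,"dy":0.018,"dz":-0.001,"ax":0,"ay":0,"az":0}
    - {"dx":-0.031,"dy":0.018,"dz":-0.001,"ax":0,"ay":0,"az":0}
    - {"dx":-0.031,"dy":0.018,"dz":-0.001,"ax":0,"ay":0,"az":0}
    - {"dx":-0.031,"dy":0.018,"dz":-0.001,"ax":0,"ay":0,"az":0}

```text
time_s: 1.82
ee_pos: [0.3499, 0.2003, 0.2195]
eef_rot: [-3.137, 0.009, 1.571]
force: [0.9, 0.8, -0.3]
grip_width: 0.094
```

play_rows:
  commands:
    - {"dx":-0.031,"dy":0.018,"dz":-0.001,"ax":0,"ay":0,"az":0}
    - {"dx":-0.031,"dy":0.018,"dz":-0.001,"ax":0,"ay":0,"az":0}
    - {"dx":-0.031,"dy":0.018,"dz":-0.001,"ax":0,"ay":0,"az":0}
    - {"dx":-0.031,"dy":0.018,"dz":-0.001,"ax":0,"ay":0,"az":0}
    - {"dx":-0.031,"dy":0.018,"dz":-0.001,"ax":0,"ay":0,"az":0}

```text
time_s: 2.23
ee_pos: [0.4422, 0.0362, 0.2261]
eef_rot: [-3.138, 0.009, 1.571]
force: [0.3, 0.5, 0.1]
grip_width: 0.0944
```

play_rows:
  commands:
    - {"dx":-0.031,"dy":0.018,"dz":-0.001,"ax":0,"ay":0,"az":0}
    - {"dx":-0.031,"dy":0.018,"dz":-0.001,"ax":0,"ay":0,"az":0}
    - {"dx":-0.031,"dy":0.018,"dz":-0.001,"ax":0,"ay":0,"az":0}
    - {"dx":-0.031,"dy":0.018,"dz":-0.001,"ax":0,"ay":0,"az":0}
    - {"dx":-0.015,"dy":0.01,"dz":-0.001,"ax":0,"ay":0,"az":0}

```text
time_s: 2.65
ee_pos: [0.5269, -0.1138, 0.2314]
eef_rot: [-3.137, 0.009, 1.568]
force: [-0.5, 0.5, -0.2]
grip_width: 0.0937
```

Run:
```python
from h import *
m=model("wrist"); im=viewer.camera("wrist")[...,::-1].copy()
P=[(.5361,-.1,.11),(.5683,-.1904,.167),(.568,-.2743,.13),(.5704,-.3582,.132)]
print(proj(m,P))
cv2.imwrite("pics/w1.png",im)
```

```text
[[330.3265 215.4622]
 [380.7083 368.5974]
 [369.1161 433.6779]
 [368.8329 517.0666]]
```

View pics/w1.png

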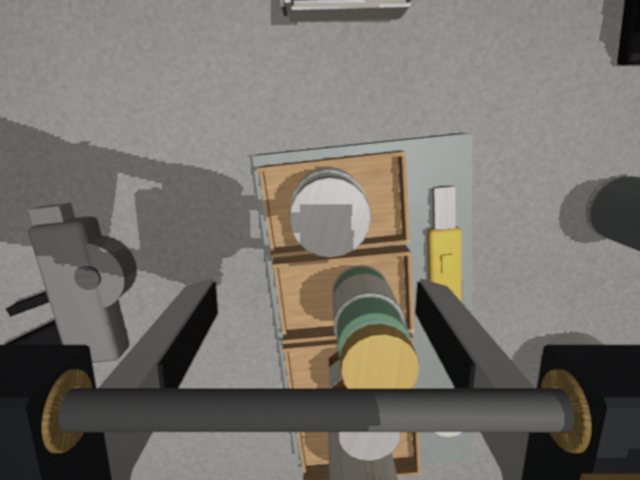

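play_rows:
  commands:
    - {"dx":0.007,"dy":0.005,"dz":0.01,"ax":-0.1,"ay":0.5,"az":0}
    - {"dx":0.007,"dy":0.004,"dz":0.02,"ax":0,"ay":0,"az":0}
    - {"dx":0,"dy":0,"dz":0.025,"ax":0,"ay":0,"az":0}
    - {"dx":0,"dy":0,"dz":0.025,"ax":0,"ay":0,"az":0}
    - {"dx":0,"dy":0,"dz":0.02,"ax":0,"ay":0,"az":0}

```text
time_s: 3.12
ee_pos: [0.5387, -0.099, 0.128]
eef_rot: [3.138, -0.001, 1.565]
force: [0.8, 0.1, -0.5]
grip_width: 0.0939
```

play_rows:
  commands:
    - {"dx":0,"dy":-0.002,"dz":0.02,"ax":0,"ay":0,"az":0}
    - {"dx":0,"dy":0,"dz":0.02,"ax":0,"ay":0,"az":0}
    - {"dx":0,"dy":0,"dz":0.01,"ax":0,"ay":0,"az":0}
    - {"dx":0,"dy":0,"dz":0.003,"ax":0,"ay":0,"az":0}
    - {"dx":0,"dy":0,"dz":0,"ax":0,"ay":0,"az":0}

```text
time_s: 3.53
ee_pos: [0.5329, -0.0925, 0.0654]
eef_rot: [-3.136, -0.006, 1.568]
force: [0.2, -0.5, 0.8]
grip_width: 0.0936
```

play_rows:
  commands:
    - {"dx":0,"dy":0,"dz":0,"ax":0,"ay":0,"az":0}
    - {"dx":0,"dy":0,"dz":0,"ax":0,"ay":0,"az":0}
    - {"dx":0,"dy":0,"dz":0,"ax":0,"ay":0,"az":0}
    - {"dx":0,"dy":0,"dz":0,"ax":0,"ay":0,"az":0}
    - {"dx":0,"dy":0,"dz":0,"ax":0,"ay":0,"az":0}
  claw: 0.5
  squeeze: 25

```text
time_s: 3.95
ee_pos: [0.5348, -0.0921, 0.069]
eef_rot: [-3.141, -0.005, 1.569]
force: [-0.1, 0.0, -0.3]
grip_width: 0.0641
```

play_rows:
  commands:
    - {"dx":0,"dy":0,"dz":0,"ax":0,"ay":0,"az":0}
    - {"dx":0,"dy":0,"dz":-0.002,"ax":0,"ay":0,"az":0}
    - {"dx":-0.004,"dy":0.001,"dz":-0.003,"ax":0,"ay":0,"az":0}
    - {"dx":-0.004,"dy":0,"dz":0,"ax":0,"ay":0,"az":0}
    - {"dx":0,"dy":0,"dz":0,"ax":0,"ay":0,"az":0}
  claw: 0.85

```text
time_s: 4.37
ee_pos: [0.5364, -0.1011, 0.0757]
eef_rot: [3.14, -0.004, 1.569]
force: [-0.5, -0.1, -0.6]
grip_width: 0.0795
```

Centred; close.

play_rows:
  commands:
    - {"dx":0,"dy":0,"dz":0,"ax":0,"ay":0,"az":0}
    - {"dx":0,"dy":0,"dz":0,"ax":0,"ay":0,"az":0}
    - {"dx":0,"dy":0,"dz":0,"ax":0,"ay":0,"az":0}
    - {"dx":0,"dy":0,"dz":0,"ax":0,"ay":0,"az":0}
    - {"dx":0,"dy":0,"dz":0,"ax":0,"ay":0,"az":0}
  claw: 0.4
  squeeze: 25

```text
time_s: 4.78
ee_pos: [0.5363, -0.1017, 0.0757]
eef_rot: [3.14, -0.004, 1.568]
force: [0.3, 0.3, 0.5]
grip_width: 0.0614
```

play_rows:
  commands:
    - {"dx":0,"dy":0,"dz":0,"ax":0,"ay":0,"az":0}
    - {"dx":0,"dy":0,"dz":0,"ax":0,"ay":0,"az":0}
    - {"dx":0,"dy":0,"dz":-0.003,"ax":0,"ay":0,"az":0}
    - {"dx":0,"dy":0,"dz":-0.006,"ax":0,"ay":0,"az":0}
    - {"dx":0,"dy":0,"dz":-0.01,"ax":0,"ay":0,"az":0}

```text
time_s: 5.2
ee_pos: [0.5347, -0.1012, 0.0931]
eef_rot: [-3.138, -0.006, 1.568]
force: [-0.5, 0.4, -4.1]
grip_width: 0.0614
```

play_rows:
  commands:
    - {"dx":0,"dy":0,"dz":-0.02,"ax":0,"ay":0,"az":0}
    - {"dx":0,"dy":0,"dz":-0.025,"ax":0,"ay":0,"az":0}
    - {"dx":0.01,"dy":0,"dz":-0.02,"ax":0,"ay":0,"az":0}
    - {"dx":0.02,"dy":0.001,"dz":-0.005,"ax":0,"ay":0,"az":0}
    - {"dx":0.03,"dy":0.001,"dz":0,"ax":0,"ay":0,"az":0}

```text
time_s: 5.62
ee_pos: [0.5368, -0.0437, 0.1713]
eef_rot: [-3.139, -0.005, 1.563]
force: [0.9, 0.4, -4.6]
grip_width: 0.0614
```

play_rows:
  commands:
    - {"dx":0.035,"dy":0.001,"dz":0,"ax":0,"ay":0,"az":0}
    - {"dx":0.035,"dy":0.001,"dz":0,"ax":0,"ay":0,"az":0}
    - {"dx":0.035,"dy":0.001,"dz":0,"ax":0,"ay":0,"az":0}
    - {"dx":0.035,"dy":0.001,"dz":0,"ax":0,"ay":0,"az":0}
    - {"dx":0.035,"dy":0.001,"dz":0,"ax":0,"ay":0,"az":0}

```text
time_s: 6.03
ee_pos: [0.5428, 0.1373, 0.1783]
eef_rot: [3.14, -0.005, 1.558]
force: [0.5, -0.1, -4.1]
grip_width: 0.0616
```

play_rows:
  commands:
    - {"dx":0.035,"dy":0,"dz":0,"ax":0,"ay":0,"az":0}
    - {"dx":0.035,"dy":0,"dz":0,"ax":0,"ay":0,"az":0}
    - {"dx":0.035,"dy":0,"dz":0,"ax":0,"ay":0,"az":0}
    - {"dx":0.03,"dy":0,"dz":0,"ax":0,"ay":0,"az":0}
    - {"dx":0.02,"dy":0,"dz":0,"ax":0,"ay":0,"az":0}

```text
time_s: 6.45
ee_pos: [0.5422, 0.303, 0.1836]
eef_rot: [3.138, -0.007, 1.561]
force: [-0.8, -0.8, -3.9]
grip_width: 0.0617
```

play_rows:
  commands:
    - {"dx":0.02,"dy":0.001,"dz":0,"ax":0,"ay":-0.3,"az":0}
    - {"dx":0.02,"dy":0.001,"dz":0,"ax":0,"ay":0,"az":0}
    - {"dx":0.01,"dy":0.001,"dz":0.01,"ax":0,"ay":0,"az":0}
    - {"dx":0,"dy":0,"dz":0.015,"ax":0,"ay":0,"az":0}
    - {"dx":0,"dy":0,"dz":0.01,"ax":0,"ay":0,"az":0}

```text
time_s: 6.87
ee_pos: [0.5444, 0.3609, 0.1515]
eef_rot: [3.135, -0.004, 1.567]
force: [-0.4, -0.5, -4.8]
grip_width: 0.0615
```

Run:
```python
from h import *
o=ctrl.get_obs(); print(o['ee_pos'],o['eef_rot'])
im=viewer.camera("wrist")[...,::-1].copy(); cv2.imwrite("pics/w2.png",im)
```

```text
[0.5444 0.3609 0.1515] [ 3.1351 -0.0039  1.5668]
```

View pics/w2.png

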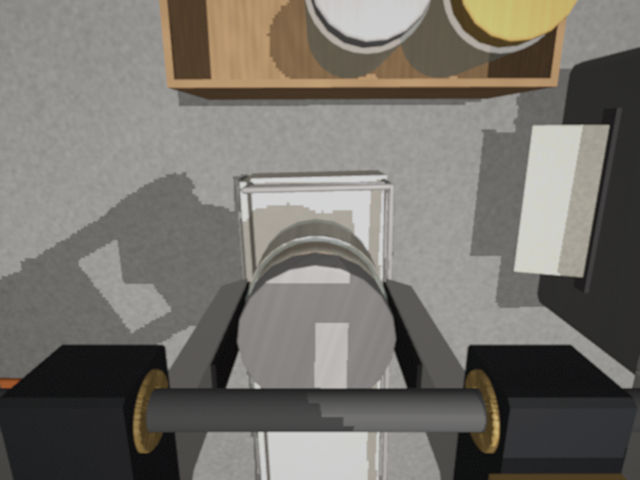

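Run:
```python
from h import *
m=model("wrist"); print(pt(m,[(243,187),(391,185)],.07), proj(m,[(.5444,.3563,.04)]))
```

```text
[[0.4986 0.4022 0.07  ]
 [0.5896 0.4031 0.07  ]] [[317.3474 245.0873]]
```

play_rows:
  commands:
    - {"dx":-0.002,"dy":0,"dz":0.012,"ax":0.1,"ay":-0.2,"az":0}
    - {"dx":-0.001,"dy":0,"dz":0.012,"ax":0,"ay":0,"az":0}
    - {"dx":0,"dy":0,"dz":0.012,"ax":0,"ay":0,"az":0}
    - {"dx":0,"dy":0,"dz":0.009,"ax":0,"ay":0,"az":0}
    - {"dx":0,"dy":0,"dz":0.004,"ax":0,"ay":0,"az":0}

```text
time_s: 7.33
ee_pos: [0.5444, 0.3542, 0.096]
eef_rot: [3.14, 0.002, 1.564]
force: [-0.2, 0.3, -3.8]
grip_width: 0.0619
```

play_rows:
  commands:
    - {"dx":0.003,"dy":0,"dz":0.004,"ax":0,"ay":0,"az":0}
    - {"dx":0,"dy":0,"dz":0.003,"ax":0,"ay":0,"az":0}
    - {"dx":0,"dy":0,"dz":0.002,"ax":0,"ay":0,"az":0}
    - {"dx":0,"dy":0,"dz":0.001,"ax":0,"ay":0,"az":0}
    - {"dx":0,"dy":0,"dz":0,"ax":0,"ay":0,"az":0}

```text
time_s: 7.75
ee_pos: [0.5446, 0.3572, 0.0843]
eef_rot: [3.141, 0.002, 1.563]
force: [0.5, -0.1, -4.2]
grip_width: 0.0614
```

play_rows:
  commands:
    - {"dx":0,"dy":0,"dz":0.0005,"ax":0,"ay":0,"az":0}
    - {"dx":0,"dy":0,"dz":0.0005,"ax":0,"ay":0,"az":0}
    - {"dx":0,"dy":0,"dz":0.0005,"ax":0,"ay":0,"az":0}
    - {"dx":0,"dy":0,"dz":0,"ax":0,"ay":0,"az":0}
    - {"dx":0,"dy":0,"dz":0,"ax":0,"ay":0,"az":0}

```text
time_s: 8.17
ee_pos: [0.5451, 0.3576, 0.0842]
eef_rot: [3.139, 0.001, 1.563]
force: [0.1, -0.6, -4.2]
grip_width: 0.0614
```

play_rows:
  commands:
    - {"dx":0,"dy":0,"dz":0.001,"ax":0,"ay":0,"az":0}
    - {"dx":0,"dy":0,"dz":0.001,"ax":0,"ay":0,"az":0}
    - {"dx":0,"dy":0,"dz":0.001,"ax":0,"ay":0,"az":0}
    - {"dx":0,"dy":0,"dz":0.001,"ax":0,"ay":0,"az":0}
    - {"dx":0,"dy":0,"dz":0,"ax":0,"ay":0,"az":0}

```text
time_s: 8.58
ee_pos: [0.5456, 0.3578, 0.0841]
eef_rot: [3.137, -0.0, 1.563]
force: [0.5, 0.2, -4.4]
grip_width: 0.0618
```

play_rows:
  commands:
    - {"dx":0,"dy":0,"dz":0.002,"ax":0,"ay":0,"az":0}
    - {"dx":0,"dy":0,"dz":0.002,"ax":0,"ay":0,"az":0}
    - {"dx":0,"dy":0,"dz":0.002,"ax":0,"ay":0,"az":0}
    - {"dx":0,"dy":0,"dz":0.001,"ax":0,"ay":0,"az":0}
    - {"dx":0,"dy":0,"dz":0.001,"ax":0,"ay":0,"az":0}

```text
time_s: 9.0
ee_pos: [0.5468, 0.3586, 0.0837]
eef_rot: [3.132, -0.004, 1.563]
force: [-4.5, -2.3, 8.1]
grip_width: 0.0619
```

play_rows:
  commands:
    - {"dx":0,"dy":0,"dz":0,"ax":0,"ay":0,"az":0}
    - {"dx":0,"dy":0,"dz":0,"ax":0,"ay":0,"az":0}
    - {"dx":0,"dy":0,"dz":0,"ax":0,"ay":0,"az":0}
    - {"dx":0,"dy":0,"dz":0,"ax":0,"ay":0,"az":0}
    - {"dx":0,"dy":0,"dz":0,"ax":0,"ay":0,"az":0}
  claw: 0.85

```text
time_s: 9.42
ee_pos: [0.5475, 0.359, 0.0839]
eef_rot: [3.13, -0.005, 1.563]
force: [-0.5, 0.1, 0.4]
grip_width: 0.0798
```

play_rows:
  commands:
    - {"dx":0,"dy":0,"dz":-0.01,"ax":0,"ay":0,"az":0}
    - {"dx":0,"dy":0,"dz":-0.015,"ax":0,"ay":0,"az":0}
    - {"dx":0,"dy":0,"dz":-0.025,"ax":0,"ay":0,"az":0}
    - {"dx":0,"dy":0,"dz":-0.035,"ax":0,"ay":0,"az":0}
    - {"dx":0,"dy":0,"dz":-0.035,"ax":0,"ay":0,"az":0}

```text
time_s: 9.83
ee_pos: [0.5436, 0.3569, 0.2016]
eef_rot: [-3.141, 0.002, 1.563]
force: [0.7, -0.7, 1.1]
grip_width: 0.0798
```

play_rows:
  commands:
    - {"dx":-0.02,"dy":0,"dz":-0.01,"ax":0,"ay":0,"az":0}
    - {"dx":-0.038,"dy":0.002,"dz":-0.005,"ax":0,"ay":0,"az":0}
    - {"dx":-0.038,"dy":0.002,"dz":0,"ax":0,"ay":0,"az":0}
    - {"dx":-0.038,"dy":0.002,"dz":0,"ax":0,"ay":0,"az":0}
    - {"dx":-0.038,"dy":0.002,"dz":0,"ax":0,"ay":0,"az":0}

```text
time_s: 10.25
ee_pos: [0.5512, 0.1865, 0.2304]
eef_rot: [3.126, -0.006, 1.573]
force: [0.4, 0.1, 0.1]
grip_width: 0.0799
```

play_rows:
  commands:
    - {"dx":-0.038,"dy":0.002,"dz":0,"ax":0,"ay":0,"az":0}
    - {"dx":-0.038,"dy":0.002,"dz":0,"ax":0,"ay":0,"az":0}
    - {"dx":-0.038,"dy":0.002,"dz":0,"ax":0,"ay":0,"az":0}
    - {"dx":-0.038,"dy":0.002,"dz":0,"ax":0,"ay":0,"az":0}
    - {"dx":-0.038,"dy":0.002,"dz":0,"ax":0,"ay":0,"az":0}

```text
time_s: 10.67
ee_pos: [0.5603, -0.0124, 0.2347]
eef_rot: [3.12, -0.006, 1.574]
force: [1.4, -0.2, 0.3]
grip_width: 0.08
```

play_rows:
  commands:
    - {"dx":-0.038,"dy":0.002,"dz":0,"ax":0,"ay":0,"az":0}
    - {"dx":-0.038,"dy":0.002,"dz":0,"ax":0,"ay":0,"az":0}
    - {"dx":-0.038,"dy":0.002,"dz":0,"ax":0,"ay":0,"az":0}
    - {"dx":-0.03,"dy":0.001,"dz":0,"ax":0,"ay":0,"az":0}
    - {"dx":-0.02,"dy":0,"dz":0,"ax":0,"ay":0,"az":0}
  claw: 0.95

```text
time_s: 11.08
ee_pos: [0.5663, -0.188, 0.2388]
eef_rot: [3.116, -0.004, 1.572]
force: [1.4, 0.4, -1.3]
grip_width: 0.0891
```

play_rows:
  commands:
    - {"dx":-0.001,"dy":0.001,"dz":0,"ax":1.4,"ay":-0.2,"az":0}
    - {"dx":0,"dy":0,"dz":0.01,"ax":0,"ay":0,"az":0}
    - {"dx":0,"dy":0,"dz":0.01,"ax":0,"ay":0,"az":0}
    - {"dx":0,"dy":0,"dz":0.01,"ax":0,"ay":0,"az":0}
    - {"dx":0,"dy":0,"dz":0,"ax":0,"ay":0,"az":0}
  claw: 1

```text
time_s: 11.5
ee_pos: [0.5665, -0.1932, 0.2077]
eef_rot: [3.138, 0.0, 1.566]
force: [0.2, -0.4, -0.3]
grip_width: 0.0941
```

Run:
```python
from h import *
m=model("wrist"); im=viewer.camera("wrist")[...,::-1].copy(); cv2.imwrite("pics/w3.png",im)
print(ctrl.get_obs()['ee_pos'],ctrl.get_obs()['eef_rot'],proj(m,[(.5683,-.1904,.167),(.5361-.0,-.1,.032)]))
```

```text
[ 0.5667 -0.1932  0.2088] [3.1372 0.0006 1.5666] [[320.3437 267.1816]
 [278.2973 106.8091]]
```

View pics/w3.png

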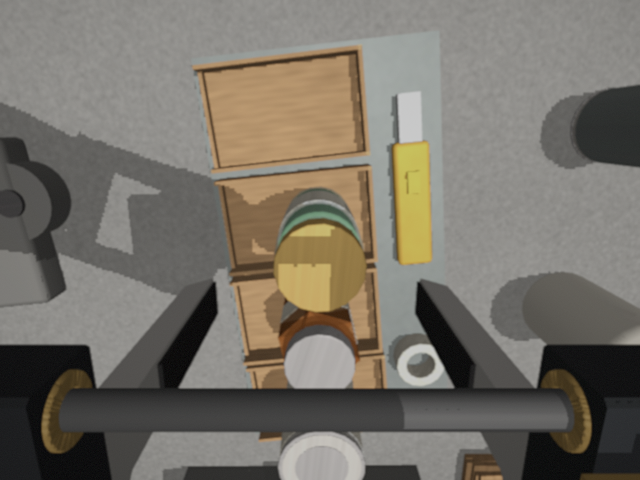

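play_rows:
  commands:
    - {"dx":0.001,"dy":0.001,"dz":0.012,"ax":0,"ay":0,"az":0}
    - {"dx":0.001,"dy":0,"dz":0.02,"ax":0,"ay":0,"az":0}
    - {"dx":0,"dy":0,"dz":0.02,"ax":0,"ay":0,"az":0}
    - {"dx":0,"dy":0,"dz":0.015,"ax":0,"ay":0,"az":0}
    - {"dx":0,"dy":0,"dz":0.008,"ax":0,"ay":0,"az":0}

```text
time_s: 11.97
ee_pos: [0.57, -0.1883, 0.1348]
eef_rot: [3.13, 0.003, 1.571]
force: [0.2, -0.3, 0.6]
grip_width: 0.0939
```

play_rows:
  commands:
    - {"dx":-0.001,"dy":-0.001,"dz":0.012,"ax":0.5,"ay":0,"az":0}
    - {"dx":-0.001,"dy":0,"dz":0.012,"ax":0,"ay":0,"az":0}
    - {"dx":0,"dy":0,"dz":0.008,"ax":0,"ay":0,"az":0}
    - {"dx":0,"dy":0,"dz":0.003,"ax":0,"ay":0,"az":0}
    - {"dx":0,"dy":0,"dz":0,"ax":0,"ay":0,"az":0}

```text
time_s: 12.38
ee_pos: [0.5693, -0.1893, 0.0966]
eef_rot: [3.139, 0.002, 1.573]
force: [0.7, -0.7, 0.4]
grip_width: 0.094
```

play_rows:
  commands:
    - {"dx":-0.001,"dy":0,"dz":0,"ax":0,"ay":0,"az":0}
    - {"dx":0,"dy":0,"dz":0,"ax":0,"ay":0,"az":0}
    - {"dx":0,"dy":0,"dz":0,"ax":0,"ay":0,"az":0}
    - {"dx":0,"dy":0,"dz":0,"ax":0,"ay":0,"az":0}
    - {"dx":0,"dy":0,"dz":0,"ax":0,"ay":0,"az":0}
  claw: 0.3
  squeeze: 30

```text
time_s: 12.8
ee_pos: [0.5702, -0.1909, 0.0986]
eef_rot: [3.137, 0.003, 1.573]
force: [-0.4, 0.6, 1.0]
grip_width: 0.0641
```

play_rows:
  commands:
    - {"dx":0,"dy":0,"dz":0,"ax":0,"ay":0,"az":0}
    - {"dx":0,"dy":0,"dz":0,"ax":0,"ay":0,"az":0}
    - {"dx":0,"dy":0,"dz":0,"ax":0,"ay":0,"az":0}
    - {"dx":0,"dy":0,"dz":0,"ax":0,"ay":0,"az":0}
    - {"dx":0,"dy":0,"dz":0,"ax":0,"ay":0,"az":0}

```text
time_s: 13.22
ee_pos: [0.5702, -0.191, 0.0991]
eef_rot: [3.136, 0.004, 1.573]
force: [-0.9, 0.5, -0.2]
grip_width: 0.0556
```

play_rows:
  commands:
    - {"dx":0,"dy":0,"dz":-0.01,"ax":0,"ay":0,"az":0}
    - {"dx":0,"dy":0,"dz":-0.02,"ax":0,"ay":0,"az":0}
    - {"dx":0,"dy":0,"dz":-0.025,"ax":0,"ay":0,"az":0}
    - {"dx":0.01,"dy":0,"dz":-0.02,"ax":0,"ay":0,"az":0}
    - {"dx":0.02,"dy":-0.001,"dz":-0.005,"ax":0,"ay":0,"az":0}

```text
time_s: 13.63
ee_pos: [0.5666, -0.1618, 0.1801]
eef_rot: [-3.139, 0.001, 1.57]
force: [0.9, -0.2, -4.0]
grip_width: 0.0558
```

play_rows:
  commands:
    - {"dx":0.03,"dy":-0.002,"dz":0,"ax":0,"ay":0,"az":0}
    - {"dx":0.035,"dy":-0.002,"dz":0,"ax":0,"ay":0,"az":0}
    - {"dx":0.035,"dy":-0.002,"dz":0,"ax":0,"ay":0,"az":0}
    - {"dx":0.035,"dy":-0.002,"dz":0,"ax":0,"ay":0,"az":0}
    - {"dx":0.035,"dy":-0.002,"dz":0,"ax":0,"ay":0,"az":0}

```text
time_s: 14.05
ee_pos: [0.556, 0.0113, 0.1843]
eef_rot: [3.141, 0.002, 1.563]
force: [1.1, -0.3, -4.0]
grip_width: 0.0556
```

play_rows:
  commands:
    - {"dx":0.035,"dy":-0.002,"dz":0,"ax":0,"ay":0,"az":0}
    - {"dx":0.035,"dy":-0.002,"dz":0,"ax":0,"ay":0,"az":0}
    - {"dx":0.035,"dy":-0.002,"dz":0,"ax":0,"ay":0,"az":0}
    - {"dx":0.035,"dy":-0.002,"dz":0,"ax":0,"ay":0,"az":0}
    - {"dx":0.03,"dy":-0.002,"dz":0,"ax":0,"ay":0,"az":0}

```text
time_s: 14.47
ee_pos: [0.5443, 0.1905, 0.1863]
eef_rot: [-3.141, 0.002, 1.563]
force: [1.0, -0.1, -4.8]
grip_width: 0.0558
```

play_rows:
  commands:
    - {"dx":0.027,"dy":0.001,"dz":0,"ax":0,"ay":0,"az":0}
    - {"dx":0.025,"dy":0.001,"dz":0,"ax":0,"ay":0,"az":0}
    - {"dx":0.018,"dy":0.001,"dz":0,"ax":0,"ay":0,"az":0}
    - {"dx":0.008,"dy":0,"dz":0,"ax":0,"ay":0,"az":0}
    - {"dx":0,"dy":0,"dz":0,"ax":0,"ay":0,"az":0}

```text
time_s: 14.88
ee_pos: [0.5447, 0.2783, 0.1872]
eef_rot: [-3.139, 0.001, 1.57]
force: [-0.9, -0.2, -4.9]
grip_width: 0.0556
```

play_rows:
  commands:
    - {"dx":0,"dy":0,"dz":0.01,"ax":0,"ay":0,"az":0}
    - {"dx":0,"dy":0,"dz":0.012,"ax":0,"ay":0,"az":0}
    - {"dx":0,"dy":0,"dz":0.012,"ax":0,"ay":0,"az":0}
    - {"dx":0,"dy":0,"dz":0.01,"ax":0,"ay":0,"az":0}
    - {"dx":0,"dy":0,"dz":0.005,"ax":0,"ay":0,"az":0}

```text
time_s: 15.3
ee_pos: [0.5448, 0.2736, 0.1341]
eef_rot: [-3.138, 0.002, 1.567]
force: [0.5, -0.3, -5.0]
grip_width: 0.0554
```

play_rows:
  commands:
    - {"dx":0,"dy":0,"dz":0.008,"ax":-0.1,"ay":0.1,"az":0}
    - {"dx":0,"dy":0,"dz":0.007,"ax":0,"ay":0,"az":0}
    - {"dx":0,"dy":0,"dz":0.004,"ax":0,"ay":0,"az":0}
    - {"dx":0,"dy":0,"dz":0.002,"ax":0,"ay":0,"az":0}
    - {"dx":0,"dy":0,"dz":0.001,"ax":0,"ay":0,"az":0}

```text
time_s: 15.72
ee_pos: [0.5446, 0.2713, 0.108]
eef_rot: [-3.138, 0.002, 1.564]
force: [-0.7, 0.3, -4.4]
grip_width: 0.0557
```

play_rows:
  commands:
    - {"dx":0,"dy":0,"dz":0.002,"ax":0,"ay":0,"az":0}
    - {"dx":0,"dy":0,"dz":0.002,"ax":0,"ay":0,"az":0}
    - {"dx":0,"dy":0,"dz":0.001,"ax":0,"ay":0,"az":0}
    - {"dx":0,"dy":0,"dz":0.001,"ax":0,"ay":0,"az":0}
    - {"dx":0,"dy":0,"dz":0.001,"ax":0,"ay":0,"az":0}

```text
time_s: 16.13
ee_pos: [0.5455, 0.2724, 0.107]
eef_rot: [3.14, -0.001, 1.565]
force: [-5.6, -2.4, 9.1]
grip_width: 0.0557
```

Contact felt; release and rise.

play_rows:
  commands:
    - {"dx":0,"dy":0,"dz":0,"ax":0,"ay":0,"az":0}
    - {"dx":0,"dy":0,"dz":0,"ax":0,"ay":0,"az":0}
    - {"dx":0,"dy":0,"dz":0,"ax":0,"ay":0,"az":0}
    - {"dx":0,"dy":0,"dz":0,"ax":0,"ay":0,"az":0}
    - {"dx":0,"dy":0,"dz":0,"ax":0,"ay":0,"az":0}
  claw: 0.85

```text
time_s: 16.55
ee_pos: [0.5468, 0.273, 0.1084]
eef_rot: [3.136, -0.003, 1.565]
force: [1.4, 0.6, 0.6]
grip_width: 0.0796
```

play_rows:
  commands:
    - {"dx":0,"dy":0,"dz":-0.01,"ax":0,"ay":0,"az":0}
    - {"dx":0,"dy":0,"dz":-0.02,"ax":0,"ay":0,"az":0}
    - {"dx":0,"dy":0,"dz":-0.03,"ax":0,"ay":0,"az":0}
    - {"dx":0,"dy":0,"dz":-0.03,"ax":0,"ay":0,"az":0}
    - {"dx":0,"dy":0,"dz":-0.01,"ax":0,"ay":0,"az":0}

```text
time_s: 16.97
ee_pos: [0.5451, 0.2722, 0.2113]
eef_rot: [-3.142, -0.0, 1.565]
force: [-0.8, -0.1, 1.3]
grip_width: 0.0802
```

play_rows:
  commands:
    - {"dx":-0.02,"dy":0,"dz":-0.005,"ax":0,"ay":0,"az":0}
    - {"dx":-0.038,"dy":0.002,"dz":0,"ax":0,"ay":0,"az":0}
    - {"dx":-0.038,"dy":0.002,"dz":0,"ax":0,"ay":0,"az":0}
    - {"dx":-0.038,"dy":0.002,"dz":0,"ax":0,"ay":0,"az":0}
    - {"dx":-0.038,"dy":0.002,"dz":0,"ax":0,"ay":0,"az":0}

```text
time_s: 17.38
ee_pos: [0.5523, 0.1009, 0.2207]
eef_rot: [3.134, -0.004, 1.575]
force: [-0.3, 0.2, -0.3]
grip_width: 0.0799
```

play_rows:
  commands:
    - {"dx":-0.038,"dy":0.002,"dz":0,"ax":0,"ay":0,"az":0}
    - {"dx":-0.038,"dy":0.002,"dz":0,"ax":0,"ay":0,"az":0}
    - {"dx":-0.038,"dy":0.002,"dz":0,"ax":0,"ay":0,"az":0}
    - {"dx":-0.038,"dy":0.002,"dz":0,"ax":0,"ay":0,"az":0}
    - {"dx":-0.038,"dy":0.002,"dz":0,"ax":0,"ay":0,"az":0}

```text
time_s: 17.8
ee_pos: [0.5615, -0.0982, 0.2208]
eef_rot: [3.133, -0.004, 1.576]
force: [0.5, -0.8, 0.2]
grip_width: 0.0799
```

play_rows:
  commands:
    - {"dx":-0.038,"dy":0.002,"dz":0,"ax":0,"ay":0,"az":0}
    - {"dx":-0.038,"dy":0.002,"dz":0,"ax":0,"ay":0,"az":0}
    - {"dx":-0.03,"dy":0.001,"dz":0,"ax":0,"ay":0,"az":0}
    - {"dx":-0.02,"dy":0,"dz":0,"ax":0.5,"ay":0,"az":0}
    - {"dx":-0.01,"dy":0,"dz":0,"ax":0.5,"ay":0,"az":0}
  claw: 1

```text
time_s: 18.22
ee_pos: [0.5648, -0.2466, 0.2201]
eef_rot: [-3.132, -0.003, 1.57]
force: [-0.8, 0.7, 0.3]
grip_width: 0.094
```

Run:
```python
from h import *
m=model("wrist"); im=viewer.camera("wrist")[...,::-1].copy(); cv2.imwrite("pics/w4.png",im)
print(ctrl.get_obs()['ee_pos'],ctrl.get_obs()['eef_rot'],proj(m,[(.568,-.2743,.13),(.5704,-.3582,.132)]))
```

```text
[ 0.5648 -0.2473  0.2199] [-3.1311 -0.0029  1.5698] [[323.0157 286.1757]
 [325.7184 394.0122]]
```

View pics/w4.png

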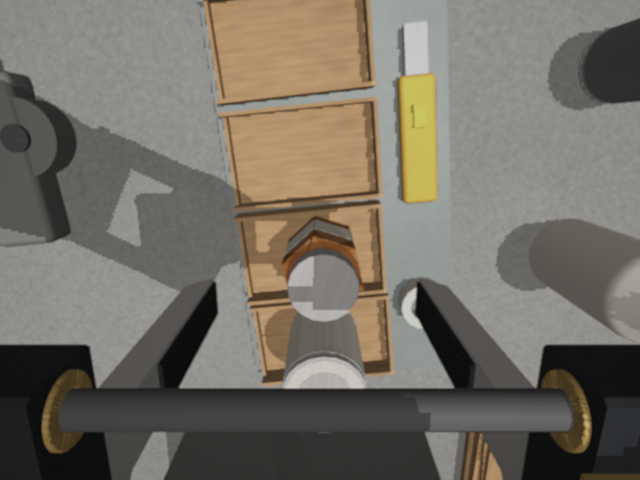

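play_rows:
  commands:
    - {"dx":-0.013,"dy":0.001,"dz":0,"ax":-0.5,"ay":0,"az":-2}
    - {"dx":-0.012,"dy":0.001,"dz":0,"ax":0,"ay":0,"az":-2.5}
    - {"dx":0,"dy":0,"dz":0.01,"ax":0,"ay":0,"az":0}
    - {"dx":0,"dy":0,"dz":0.02,"ax":0,"ay":0,"az":0}
    - {"dx":0,"dy":0,"dz":0.015,"ax":0,"ay":0,"az":0}

```text
time_s: 18.68
ee_pos: [0.569, -0.2689, 0.175]
eef_rot: [3.139, -0.001, 1.65]
force: [1.0, -0.0, -0.7]
grip_width: 0.0941
```

play_rows:
  commands:
    - {"dx":-0.003,"dy":0,"dz":0.015,"ax":0,"ay":0,"az":0}
    - {"dx":-0.003,"dy":0,"dz":0.02,"ax":0,"ay":0,"az":0}
    - {"dx":-0.001,"dy":0,"dz":0.02,"ax":0,"ay":0,"az":0}
    - {"dx":0,"dy":0,"dz":0.015,"ax":0,"ay":0,"az":0}
    - {"dx":0,"dy":0,"dz":0.005,"ax":0,"ay":0,"az":0}

```text
time_s: 19.1
ee_pos: [0.5693, -0.2661, 0.0916]
eef_rot: [-3.141, -0.005, 1.649]
force: [0.1, -0.0, -0.5]
grip_width: 0.0941
```

play_rows:
  commands:
    - {"dx":0,"dy":0,"dz":0.002,"ax":0,"ay":0,"az":0}
    - {"dx":0,"dy":0,"dz":0,"ax":0,"ay":0,"az":0}
    - {"dx":0,"dy":0,"dz":0,"ax":0,"ay":0,"az":0}
    - {"dx":0,"dy":0,"dz":0,"ax":0,"ay":0,"az":0}
    - {"dx":0,"dy":0,"dz":0,"ax":0,"ay":0,"az":0}

```text
time_s: 19.52
ee_pos: [0.57, -0.2625, 0.0901]
eef_rot: [-3.141, -0.005, 1.65]
force: [0.5, 0.2, -0.3]
grip_width: 0.0938
```

play_rows:
  commands:
    - {"dx":-0.004,"dy":0,"dz":0.003,"ax":0,"ay":0,"az":0}
    - {"dx":-0.004,"dy":0,"dz":0.003,"ax":0,"ay":0,"az":0}
    - {"dx":-0.003,"dy":-0.001,"dz":0.001,"ax":0,"ay":0,"az":0}
    - {"dx":0,"dy":0,"dz":0,"ax":0,"ay":0,"az":0}
    - {"dx":0,"dy":0,"dz":0,"ax":0,"ay":0,"az":0}

```text
time_s: 19.93
ee_pos: [0.5704, -0.2755, 0.0842]
eef_rot: [3.139, -0.003, 1.649]
force: [-0.4, -0.1, 0.1]
grip_width: 0.0941
```

play_rows:
  commands:
    - {"dx":0,"dy":-0.001,"dz":0,"ax":0,"ay":0,"az":0}
    - {"dx":0,"dy":0,"dz":0,"ax":0,"ay":0,"az":0}
    - {"dx":0,"dy":0,"dz":0,"ax":0,"ay":0,"az":0}
    - {"dx":0,"dy":0,"dz":0,"ax":0,"ay":0,"az":0}
    - {"dx":0,"dy":0,"dz":0,"ax":0,"ay":0,"az":0}
  claw: 0.3
  squeeze: 30

```text
time_s: 20.35
ee_pos: [0.5692, -0.2757, 0.0842]
eef_rot: [3.139, -0.003, 1.648]
force: [-0.0, -0.5, -0.2]
grip_width: 0.0641
```

play_rows:
  commands:
    - {"dx":0,"dy":0,"dz":0,"ax":0,"ay":0,"az":0}
    - {"dx":0,"dy":0,"dz":0,"ax":0,"ay":0,"az":0}
    - {"dx":0,"dy":0,"dz":0,"ax":0,"ay":0,"az":0}
    - {"dx":0,"dy":0,"dz":0,"ax":0,"ay":0,"az":0}
    - {"dx":0,"dy":0,"dz":0,"ax":0,"ay":0,"az":0}

```text
time_s: 20.77
ee_pos: [0.5692, -0.2757, 0.0842]
eef_rot: [3.14, -0.003, 1.648]
force: [0.2, -1.4, -0.4]
grip_width: 0.0577
```

play_rows:
  commands:
    - {"dx":0,"dy":0,"dz":0,"ax":0,"ay":0,"az":0}
    - {"dx":0,"dy":0,"dz":0,"ax":0,"ay":0,"az":0}
    - {"dx":0,"dy":0,"dz":0,"ax":0,"ay":0,"az":0}
    - {"dx":0,"dy":0,"dz":0,"ax":0,"ay":0,"az":0}
    - {"dx":0,"dy":0,"dz":0,"ax":0,"ay":0,"az":0}
  squeeze: 35

```text
time_s: 21.18
ee_pos: [0.5692, -0.2757, 0.0842]
eef_rot: [3.14, -0.003, 1.649]
force: [0.4, -0.9, 0.4]
grip_width: 0.0579
```

Run:
```python
from h import *
im=viewer.camera("wrist")[150:400,200:440,::-1].copy(); cv2.imwrite("pics/w5.png",cv2.resize(im,None,fx=2.4,fy=2.4,interpolation=cv2.INTER_CUBIC))
```

```text
(no output)
```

View pics/w5.png

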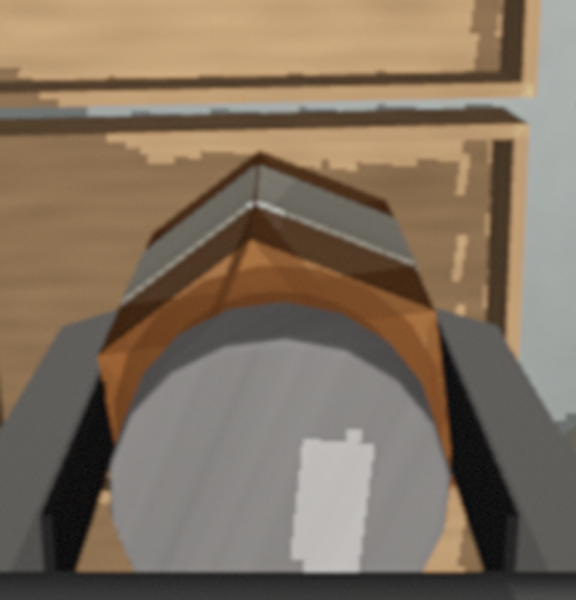

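The hex shoulder vertices (100,355) and (437,310) in the crop slope about 8°, so the jaws are 8° off the flats. I'll open, turn and grip again.

play_rows:
  commands:
    - {"dx":0,"dy":0,"dz":0,"ax":0,"ay":0,"az":0}
    - {"dx":0,"dy":0,"dz":0,"ax":0,"ay":0,"az":0}
    - {"dx":0,"dy":0,"dz":0,"ax":0,"ay":0,"az":0}
    - {"dx":0,"dy":0,"dz":0,"ax":0,"ay":0,"az":-4}
    - {"dx":0,"dy":0,"dz":0,"ax":0,"ay":0,"az":-4}
  claw: 0.85

```text
time_s: 21.65
ee_pos: [0.5693, -0.2755, 0.0843]
eef_rot: [3.139, -0.003, 1.79]
force: [-0.3, -1.5, -0.1]
grip_width: 0.0798
```

play_rows:
  commands:
    - {"dx":0,"dy":0,"dz":0,"ax":0,"ay":0,"az":0}
    - {"dx":0,"dy":0,"dz":0,"ax":0,"ay":0,"az":0}
    - {"dx":0,"dy":0,"dz":0,"ax":0,"ay":0,"az":0}
    - {"dx":0,"dy":0,"dz":0,"ax":0,"ay":0,"az":0}
    - {"dx":0,"dy":0,"dz":0,"ax":0,"ay":0,"az":0}

```text
time_s: 22.07
ee_pos: [0.5694, -0.2755, 0.0843]
eef_rot: [3.139, -0.003, 1.787]
force: [0.1, -0.6, 0.5]
grip_width: 0.0797
```

play_rows:
  commands:
    - {"dx":0,"dy":0,"dz":0,"ax":0,"ay":0,"az":0}
    - {"dx":0,"dy":0,"dz":0,"ax":0,"ay":0,"az":0}
    - {"dx":0,"dy":0,"dz":0,"ax":0,"ay":0,"az":0}
    - {"dx":0,"dy":0,"dz":0,"ax":0,"ay":0,"az":0}
    - {"dx":0,"dy":0,"dz":0,"ax":0,"ay":0,"az":0}
  claw: 0.3
  squeeze: 30

```text
time_s: 22.48
ee_pos: [0.5693, -0.2755, 0.0843]
eef_rot: [3.139, -0.003, 1.785]
force: [-1.0, -0.3, 0.1]
grip_width: 0.056
```

play_rows:
  commands:
    - {"dx":0,"dy":0,"dz":0,"ax":0,"ay":0,"az":0}
    - {"dx":0,"dy":0,"dz":0,"ax":0,"ay":0,"az":0}
    - {"dx":0,"dy":0,"dz":0,"ax":0,"ay":0,"az":0}
    - {"dx":0,"dy":0,"dz":0,"ax":0,"ay":0,"az":0}
    - {"dx":0,"dy":0,"dz":0,"ax":0,"ay":0,"az":0}

```text
time_s: 22.9
ee_pos: [0.5694, -0.2755, 0.0843]
eef_rot: [3.139, -0.003, 1.785]
force: [0.7, 0.1, 0.3]
grip_width: 0.0558
```

play_rows:
  commands:
    - {"dx":0,"dy":0,"dz":-0.01,"ax":0,"ay":0,"az":0}
    - {"dx":0,"dy":0,"dz":-0.02,"ax":0,"ay":0,"az":0}
    - {"dx":0,"dy":0,"dz":-0.025,"ax":0,"ay":0,"az":0}
    - {"dx":0,"dy":0,"dz":-0.02,"ax":0,"ay":0,"az":6}
    - {"dx":0,"dy":0,"dz":-0.003,"ax":0,"ay":0,"az":6}

```text
time_s: 23.32
ee_pos: [0.5676, -0.2749, 0.1644]
eef_rot: [-3.137, -0.007, 1.572]
force: [-0.1, 0.2, -3.0]
grip_width: 0.0561
```

play_rows:
  commands:
    - {"dx":0.025,"dy":-0.002,"dz":0,"ax":0,"ay":0,"az":0}
    - {"dx":0.035,"dy":-0.002,"dz":0,"ax":0,"ay":0,"az":0}
    - {"dx":0.035,"dy":-0.002,"dz":0,"ax":0,"ay":0,"az":0}
    - {"dx":0.035,"dy":-0.002,"dz":0,"ax":0,"ay":0,"az":0}
    - {"dx":0.035,"dy":-0.002,"dz":0,"ax":0,"ay":0,"az":0}

```text
time_s: 23.73
ee_pos: [0.5576, -0.1105, 0.1697]
eef_rot: [-3.141, -0.005, 1.555]
force: [0.4, 0.2, -2.5]
grip_width: 0.0557
```

play_rows:
  commands:
    - {"dx":0.035,"dy":-0.002,"dz":0,"ax":0,"ay":0,"az":0}
    - {"dx":0.035,"dy":-0.002,"dz":0,"ax":0,"ay":0,"az":0}
    - {"dx":0.035,"dy":-0.002,"dz":0,"ax":0,"ay":0,"az":0}
    - {"dx":0.035,"dy":-0.002,"dz":0,"ax":0,"ay":0,"az":0}
    - {"dx":0.03,"dy":-0.001,"dz":0,"ax":0,"ay":0,"az":0}

```text
time_s: 24.15
ee_pos: [0.5487, 0.0684, 0.1736]
eef_rot: [-3.141, -0.005, 1.555]
force: [0.2, 0.5, -3.3]
grip_width: 0.056
```

play_rows:
  commands:
    - {"dx":0.03,"dy":0,"dz":0,"ax":0,"ay":-0.2,"az":0}
    - {"dx":0.03,"dy":0,"dz":0,"ax":0,"ay":0,"az":-0.5}
    - {"dx":0.025,"dy":0,"dz":0,"ax":0,"ay":0,"az":0}
    - {"dx":0.018,"dy":0,"dz":0,"ax":0,"ay":0,"az":0}
    - {"dx":0.008,"dy":0,"dz":0,"ax":0,"ay":0,"az":0}

```text
time_s: 24.57
ee_pos: [0.5477, 0.1894, 0.1768]
eef_rot: [3.142, -0.002, 1.568]
force: [-1.5, -1.2, -3.2]
grip_width: 0.0561
```

play_rows:
  commands:
    - {"dx":0,"dy":0,"dz":0.003,"ax":0,"ay":0,"az":0}
    - {"dx":0,"dy":0,"dz":0.01,"ax":0,"ay":0,"az":0}
    - {"dx":0,"dy":0,"dz":0.012,"ax":0,"ay":0,"az":0}
    - {"dx":0,"dy":0,"dz":0.01,"ax":0,"ay":0,"az":0}
    - {"dx":0,"dy":0,"dz":0.005,"ax":0,"ay":0,"az":0}

```text
time_s: 24.98
ee_pos: [0.5477, 0.1876, 0.1342]
eef_rot: [3.141, -0.002, 1.568]
force: [-0.3, -0.8, -3.3]
grip_width: 0.056
```

Base is at 0.082. Continue 42 mm down, slowly.

play_rows:
  commands:
    - {"dx":0,"dy":0.001,"dz":0.008,"ax":0,"ay":0,"az":0}
    - {"dx":0,"dy":0,"dz":0.009,"ax":0,"ay":0,"az":0}
    - {"dx":0,"dy":0,"dz":0.008,"ax":0,"ay":0,"az":0}
    - {"dx":0,"dy":0,"dz":0.004,"ax":0,"ay":0,"az":0}
    - {"dx":0,"dy":0,"dz":0.002,"ax":0,"ay":0,"az":0}

```text
time_s: 25.4
ee_pos: [0.5484, 0.1851, 0.0975]
eef_rot: [-3.139, -0.001, 1.565]
force: [0.0, 0.5, -3.0]
grip_width: 0.0556
```

play_rows:
  commands:
    - {"dx":0,"dy":0,"dz":0.003,"ax":0,"ay":0,"az":0}
    - {"dx":0,"dy":0,"dz":0.002,"ax":0,"ay":0,"az":0}
    - {"dx":0,"dy":0,"dz":0.002,"ax":0,"ay":0,"az":0}
    - {"dx":0,"dy":0,"dz":0.002,"ax":0,"ay":0,"az":0}
    - {"dx":0,"dy":0,"dz":0.002,"ax":0,"ay":0,"az":0}

```text
time_s: 25.82
ee_pos: [0.5491, 0.1854, 0.0922]
eef_rot: [3.141, -0.001, 1.565]
force: [-6.6, -2.9, 13.8]
grip_width: 0.0563
```

play_rows:
  commands:
    - {"dx":0,"dy":0,"dz":0,"ax":0,"ay":0,"az":0}
    - {"dx":0,"dy":0,"dz":0,"ax":0,"ay":0,"az":0}
    - {"dx":0,"dy":0,"dz":0,"ax":0,"ay":0,"az":0}
    - {"dx":0,"dy":0,"dz":0,"ax":0,"ay":0,"az":0}
    - {"dx":0,"dy":0,"dz":0,"ax":0,"ay":0,"az":0}
  claw: 0.85

```text
time_s: 26.23
ee_pos: [0.5506, 0.186, 0.0949]
eef_rot: [3.136, -0.003, 1.566]
force: [-0.2, 0.4, -0.3]
grip_width: 0.0796
```

play_rows:
  commands:
    - {"dx":0,"dy":0,"dz":-0.01,"ax":0,"ay":0,"az":0}
    - {"dx":0,"dy":0,"dz":-0.02,"ax":0,"ay":0,"az":0}
    - {"dx":0,"dy":0,"dz":-0.03,"ax":0,"ay":0,"az":0}
    - {"dx":0,"dy":0,"dz":-0.03,"ax":0,"ay":0,"az":0}
    - {"dx":0,"dy":0,"dz":-0.015,"ax":0,"ay":0,"az":0}

```text
time_s: 26.65
ee_pos: [0.5482, 0.1853, 0.2021]
eef_rot: [-3.14, -0.001, 1.566]
force: [0.8, 0.4, 0.2]
grip_width: 0.0799
```

play_rows:
  commands:
    - {"dx":-0.02,"dy":0,"dz":0,"ax":0,"ay":0,"az":0}
    - {"dx":-0.038,"dy":0.002,"dz":0,"ax":0,"ay":0,"az":0}
    - {"dx":-0.038,"dy":0.002,"dz":0,"ax":0,"ay":0,"az":0}
    - {"dx":-0.038,"dy":0.002,"dz":0,"ax":0,"ay":0,"az":0}
    - {"dx":-0.038,"dy":0.002,"dz":0,"ax":0,"ay":0,"az":0}

```text
time_s: 27.07
ee_pos: [0.5568, 0.014, 0.2114]
eef_rot: [3.132, -0.003, 1.576]
force: [1.3, -0.2, -0.2]
grip_width: 0.0798
```

play_rows:
  commands:
    - {"dx":-0.038,"dy":0.002,"dz":0,"ax":0,"ay":0,"az":0}
    - {"dx":-0.038,"dy":0.002,"dz":0,"ax":0,"ay":0,"az":0}
    - {"dx":-0.038,"dy":0.002,"dz":0,"ax":0,"ay":0,"az":0}
    - {"dx":-0.038,"dy":0.002,"dz":0,"ax":0,"ay":0,"az":0}
    - {"dx":-0.038,"dy":0.002,"dz":0,"ax":0,"ay":0,"az":0}

```text
time_s: 27.48
ee_pos: [0.5666, -0.1853, 0.2158]
eef_rot: [3.128, -0.003, 1.577]
force: [-0.1, 0.0, -0.8]
grip_width: 0.08
```

play_rows:
  commands:
    - {"dx":-0.038,"dy":0.002,"dz":0,"ax":0,"ay":0,"az":0}
    - {"dx":-0.038,"dy":0.002,"dz":0,"ax":0,"ay":0,"az":0}
    - {"dx":-0.03,"dy":0.001,"dz":0,"ax":0,"ay":0,"az":0}
    - {"dx":-0.02,"dy":0,"dz":0,"ax":0,"ay":0,"az":0}
    - {"dx":-0.01,"dy":0,"dz":0,"ax":0,"ay":0,"az":0}
  claw: 1

```text
time_s: 27.9
ee_pos: [0.5702, -0.3337, 0.219]
eef_rot: [3.126, -0.001, 1.572]
force: [0.0, -0.3, 0.3]
grip_width: 0.0943
```

play_rows:
  commands:
    - {"dx":-0.012,"dy":0,"dz":0,"ax":0.8,"ay":0,"az":0}
    - {"dx":-0.012,"dy":0,"dz":0,"ax":0,"ay":0,"az":0}
    - {"dx":0,"dy":0,"dz":0.008,"ax":0,"ay":0,"az":0}
    - {"dx":0,"dy":0,"dz":0.015,"ax":0,"ay":0,"az":0}
    - {"dx":0,"dy":0,"dz":0.01,"ax":0,"ay":0,"az":0}

```text
time_s: 28.32
ee_pos: [0.5708, -0.3597, 0.1878]
eef_rot: [3.136, 0.001, 1.57]
force: [0.3, 0.1, -0.2]
grip_width: 0.0942
```

Run:
```python
from h import *
m=model("wrist"); im=viewer.camera("wrist")[...,::-1].copy()
cv2.drawMarker(im,tuple(proj(m,[(.5704,-.3582,.132)])[0].astype(int).tolist()),(0,0,255)); cv2.imwrite("pics/w6.png",im)
print(ctrl.get_obs()['ee_pos'],ctrl.get_obs()['eef_rot'])
```

```text
[ 0.5704 -0.3592  0.1859] [ 3.1378 -0.0002  1.5706]
```

View pics/w6.png

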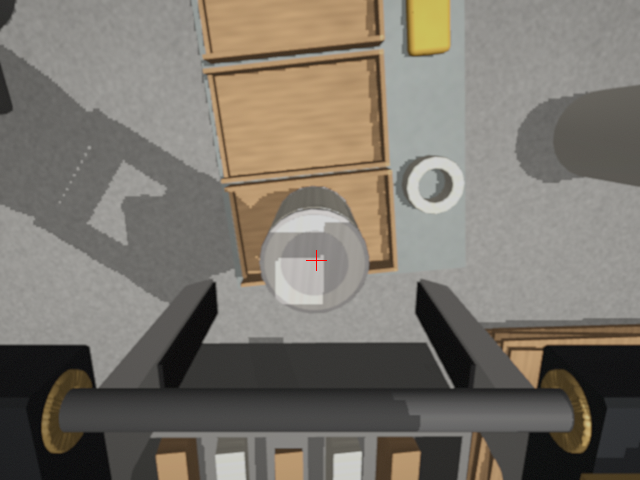

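play_rows:
  commands:
    - {"dx":0,"dy":0,"dz":0.012,"ax":0,"ay":0,"az":0}
    - {"dx":0,"dy":0,"dz":0.018,"ax":0,"ay":0,"az":0}
    - {"dx":0,"dy":0,"dz":0.02,"ax":0,"ay":0,"az":0}
    - {"dx":-0.001,"dy":0,"dz":0.015,"ax":0,"ay":0,"az":0}
    - {"dx":-0.001,"dy":0,"dz":0.008,"ax":0,"ay":0,"az":0}

```text
time_s: 28.78
ee_pos: [0.5724, -0.3568, 0.1122]
eef_rot: [3.135, 0.001, 1.575]
force: [0.8, -0.0, 0.6]
grip_width: 0.0938
```

play_rows:
  commands:
    - {"dx":-0.001,"dy":0,"dz":0.008,"ax":0,"ay":0,"az":0}
    - {"dx":-0.001,"dy":0,"dz":0.006,"ax":0,"ay":0,"az":0}
    - {"dx":0,"dy":0,"dz":0.003,"ax":0,"ay":0,"az":0}
    - {"dx":0,"dy":0,"dz":0,"ax":0,"ay":0,"az":0}
    - {"dx":0,"dy":0,"dz":0,"ax":0,"ay":0,"az":0}

```text
time_s: 29.2
ee_pos: [0.5731, -0.3574, 0.0939]
eef_rot: [3.135, 0.0, 1.577]
force: [0.8, -0.4, 0.0]
grip_width: 0.094
```

play_rows:
  commands:
    - {"dx":-0.001,"dy":-0.003,"dz":0.002,"ax":0.3,"ay":0,"az":0}
    - {"dx":0,"dy":0,"dz":0.001,"ax":0,"ay":0,"az":0}
    - {"dx":0,"dy":0,"dz":0,"ax":0,"ay":0,"az":0}
    - {"dx":0,"dy":0,"dz":0,"ax":0,"ay":0,"az":0}
    - {"dx":0,"dy":0,"dz":0,"ax":0,"ay":0,"az":0}

```text
time_s: 29.62
ee_pos: [0.5704, -0.3592, 0.0929]
eef_rot: [3.138, 0.002, 1.576]
force: [0.0, -0.2, -0.1]
grip_width: 0.0939
```

play_rows:
  commands:
    - {"dx":0,"dy":0,"dz":0,"ax":0,"ay":0,"az":0}
    - {"dx":0,"dy":0,"dz":0,"ax":0,"ay":0,"az":0}
    - {"dx":0,"dy":0,"dz":0,"ax":0,"ay":0,"az":0}
    - {"dx":0,"dy":0,"dz":0,"ax":0,"ay":0,"az":0}
    - {"dx":0,"dy":0,"dz":0,"ax":0,"ay":0,"az":0}
  claw: 0.4
  squeeze: 30

```text
time_s: 30.03
ee_pos: [0.5705, -0.3592, 0.0934]
eef_rot: [3.138, 0.002, 1.577]
force: [1.0, 0.1, -0.1]
grip_width: 0.0648
```

play_rows:
  commands:
    - {"dx":0,"dy":0,"dz":0,"ax":0,"ay":0,"az":0}
    - {"dx":0,"dy":0,"dz":0,"ax":0,"ay":0,"az":0}
    - {"dx":0,"dy":0,"dz":0,"ax":0,"ay":0,"az":0}
    - {"dx":0,"dy":0,"dz":0,"ax":0,"ay":0,"az":0}
    - {"dx":0,"dy":0,"dz":0,"ax":0,"ay":0,"az":0}

```text
time_s: 30.45
ee_pos: [0.5705, -0.3592, 0.0933]
eef_rot: [3.138, 0.002, 1.577]
force: [0.3, 0.2, -0.0]
grip_width: 0.0648
```

play_rows:
  commands:
    - {"dx":0,"dy":0,"dz":-0.01,"ax":0,"ay":0,"az":0}
    - {"dx":0,"dy":0,"dz":-0.02,"ax":0,"ay":0,"az":0}
    - {"dx":0,"dy":0,"dz":-0.025,"ax":0,"ay":0,"az":0}
    - {"dx":0.01,"dy":0,"dz":-0.02,"ax":0,"ay":0,"az":0}
    - {"dx":0.02,"dy":-0.001,"dz":-0.003,"ax":0,"ay":0,"az":0}

```text
time_s: 30.87
ee_pos: [0.5669, -0.33, 0.1719]
eef_rot: [-3.139, -0.002, 1.573]
force: [0.1, 0.4, -4.8]
grip_width: 0.0645
```

play_rows:
  commands:
    - {"dx":0.03,"dy":-0.002,"dz":0,"ax":0,"ay":0,"az":0}
    - {"dx":0.035,"dy":-0.002,"dz":0,"ax":0,"ay":0,"az":0}
    - {"dx":0.035,"dy":-0.002,"dz":0,"ax":0,"ay":0,"az":0}
    - {"dx":0.035,"dy":-0.002,"dz":0,"ax":0,"ay":0,"az":0}
    - {"dx":0.035,"dy":-0.002,"dz":0,"ax":0,"ay":0,"az":0}

```text
time_s: 31.28
ee_pos: [0.5547, -0.1568, 0.1756]
eef_rot: [-3.14, -0.001, 1.568]
force: [2.0, -0.1, -4.3]
grip_width: 0.0648
```

play_rows:
  commands:
    - {"dx":0.035,"dy":-0.002,"dz":0,"ax":0,"ay":0,"az":0}
    - {"dx":0.035,"dy":-0.002,"dz":0,"ax":0,"ay":0,"az":0}
    - {"dx":0.035,"dy":-0.002,"dz":0,"ax":0,"ay":0,"az":0}
    - {"dx":0.03,"dy":-0.001,"dz":0,"ax":0,"ay":0,"az":0}
    - {"dx":0.025,"dy":-0.001,"dz":0,"ax":0,"ay":0,"az":0}

```text
time_s: 31.7
ee_pos: [0.5442, 0.0126, 0.1782]
eef_rot: [-3.14, -0.002, 1.568]
force: [1.4, -0.2, -2.7]
grip_width: 0.0647
```

play_rows:
  commands:
    - {"dx":0.025,"dy":0.002,"dz":0,"ax":0,"ay":0,"az":0}
    - {"dx":0.025,"dy":0.002,"dz":0,"ax":0,"ay":0,"az":0}
    - {"dx":0.018,"dy":0.002,"dz":0,"ax":0,"ay":0,"az":0}
    - {"dx":0.01,"dy":0,"dz":0,"ax":0,"ay":0,"az":0}
    - {"dx":0.003,"dy":0,"dz":0,"ax":0,"ay":0,"az":0}

```text
time_s: 32.12
ee_pos: [0.5485, 0.1022, 0.1806]
eef_rot: [-3.139, -0.002, 1.573]
force: [-0.9, 0.1, -4.4]
grip_width: 0.0646
```

play_rows:
  commands:
    - {"dx":0,"dy":0,"dz":0.003,"ax":0,"ay":0,"az":0}
    - {"dx":0,"dy":0,"dz":0.01,"ax":0,"ay":0,"az":0}
    - {"dx":0,"dy":0,"dz":0.012,"ax":0,"ay":0,"az":0}
    - {"dx":0,"dy":0,"dz":0.008,"ax":0,"ay":0,"az":0}
    - {"dx":0,"dy":0,"dz":0.003,"ax":0,"ay":0,"az":0}

```text
time_s: 32.53
ee_pos: [0.5483, 0.099, 0.1421]
eef_rot: [-3.14, -0.002, 1.571]
force: [0.1, -0.1, -4.5]
grip_width: 0.0645
```

Base is at 0.081, y 0.099. Continue down 41 mm.

play_rows:
  commands:
    - {"dx":0.001,"dy":0.001,"dz":0.008,"ax":0,"ay":0,"az":0}
    - {"dx":0,"dy":0,"dz":0.009,"ax":0,"ay":0,"az":0}
    - {"dx":0,"dy":0,"dz":0.008,"ax":0,"ay":0,"az":0}
    - {"dx":0,"dy":0,"dz":0.004,"ax":0,"ay":0,"az":0}
    - {"dx":0,"dy":0,"dz":0.002,"ax":0,"ay":0,"az":0}

```text
time_s: 32.95
ee_pos: [0.5491, 0.0982, 0.1069]
eef_rot: [-3.138, -0.001, 1.568]
force: [-0.1, 0.1, -3.7]
grip_width: 0.0644
```

play_rows:
  commands:
    - {"dx":0.001,"dy":0,"dz":0.003,"ax":0,"ay":0,"az":0}
    - {"dx":0,"dy":0,"dz":0.002,"ax":0,"ay":0,"az":0}
    - {"dx":0,"dy":0,"dz":0.002,"ax":0,"ay":0,"az":0}
    - {"dx":0,"dy":0,"dz":0.001,"ax":0,"ay":0,"az":0}
    - {"dx":0,"dy":0,"dz":0.001,"ax":0,"ay":0,"az":0}

```text
time_s: 33.37
ee_pos: [0.5498, 0.0999, 0.1012]
eef_rot: [-3.141, -0.002, 1.569]
force: [-4.7, -1.0, 5.9]
grip_width: 0.0647
```

play_rows:
  commands:
    - {"dx":0,"dy":0,"dz":0,"ax":0,"ay":0,"az":0}
    - {"dx":0,"dy":0,"dz":0,"ax":0,"ay":0,"az":0}
    - {"dx":0,"dy":0,"dz":0,"ax":0,"ay":0,"az":0}
    - {"dx":0,"dy":0,"dz":0,"ax":0,"ay":0,"az":0}
    - {"dx":0,"dy":0,"dz":0,"ax":0,"ay":0,"az":0}
  claw: 0.87

```text
time_s: 33.78
ee_pos: [0.551, 0.1001, 0.1023]
eef_rot: [3.138, -0.002, 1.569]
force: [-0.0, -0.4, -0.1]
grip_width: 0.0814
```

play_rows:
  commands:
    - {"dx":0,"dy":0,"dz":-0.01,"ax":0,"ay":0,"az":0}
    - {"dx":0,"dy":0,"dz":-0.02,"ax":0,"ay":0,"az":0}
    - {"dx":0,"dy":0,"dz":-0.03,"ax":0,"ay":0,"az":0}
    - {"dx":0,"dy":0,"dz":-0.03,"ax":0,"ay":0,"az":0}
    - {"dx":0,"dy":0,"dz":-0.015,"ax":0,"ay":0,"az":0}

```text
time_s: 34.2
ee_pos: [0.549, 0.0996, 0.2098]
eef_rot: [-3.137, -0.001, 1.569]
force: [-0.1, 0.2, 1.3]
grip_width: 0.0818
```

play_rows:
  commands:
    - {"dx":-0.02,"dy":0,"dz":0,"ax":0,"ay":0,"az":0}
    - {"dx":-0.038,"dy":-0.005,"dz":0,"ax":0,"ay":0,"az":0}
    - {"dx":-0.038,"dy":-0.01,"dz":0,"ax":0,"ay":0,"az":0}
    - {"dx":-0.038,"dy":-0.01,"dz":0,"ax":0,"ay":0,"az":0}
    - {"dx":-0.03,"dy":-0.01,"dz":0,"ax":0,"ay":0,"az":0}

```text
time_s: 34.62
ee_pos: [0.5153, -0.0649, 0.2187]
eef_rot: [3.134, -0.002, 1.578]
force: [0.4, -1.1, -0.6]
grip_width: 0.0818
```

play_rows:
  commands:
    - {"dx":-0.02,"dy":-0.02,"dz":0,"ax":0,"ay":0,"az":0}
    - {"dx":-0.02,"dy":-0.02,"dz":0,"ax":0,"ay":0,"az":0}
    - {"dx":-0.01,"dy":-0.01,"dz":0,"ax":0,"ay":0,"az":0}
    - {"dx":0,"dy":0,"dz":0,"ax":0,"ay":0,"az":0}
    - {"dx":0,"dy":0,"dz":0,"ax":0,"ay":0,"az":0}

```text
time_s: 35.03
ee_pos: [0.4617, -0.1229, 0.2221]
eef_rot: [3.13, -0.0, 1.571]
force: [0.2, -0.0, 0.5]
grip_width: 0.0815
```

Run:
```python
from h import *
ims=[]
for n,(y0,y1,x0,x1),P in (("top",(170,290,100,300),0),("side",(130,290,220,370),0)):
    m=model(n); im=viewer.camera(n)[...,::-1].copy(); cv2.imwrite(f"pics/{n}9.png",im)
    c=cv2.resize(im[y0:y1,x0:x1],None,fx=4,fy=4,interpolation=cv2.INTER_CUBIC)[:600]
    for (x,y),h in zip(((.5453,.358),(.5469,.272),(.5486,.186),(.5503,.100)),(.118,.175,.138,.14)):
        u=(proj(m,[(x,y,h)])[0]-[x0,y0])*4; cv2.drawMarker(c,tuple(u.astype(int).tolist()),(0,0,255),0,12)
    cv2.imwrite(f"pics/{n}c.png",c)
```

```text
(no output)
```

View pics/topc.png

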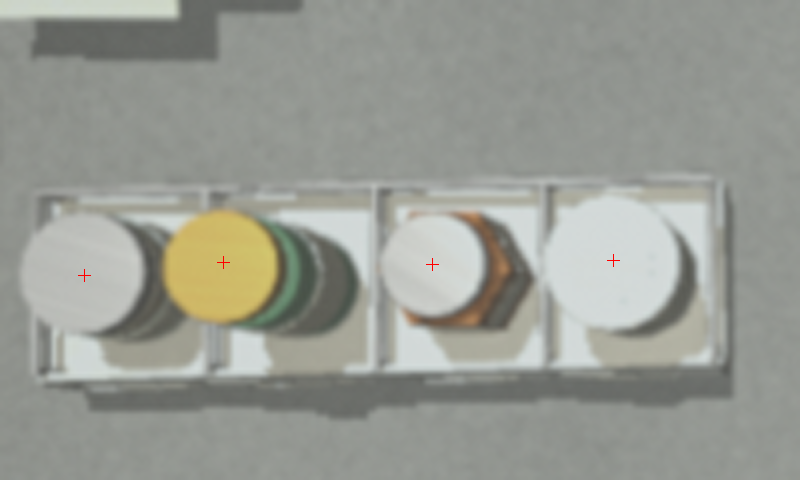

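View pics/sidec.png

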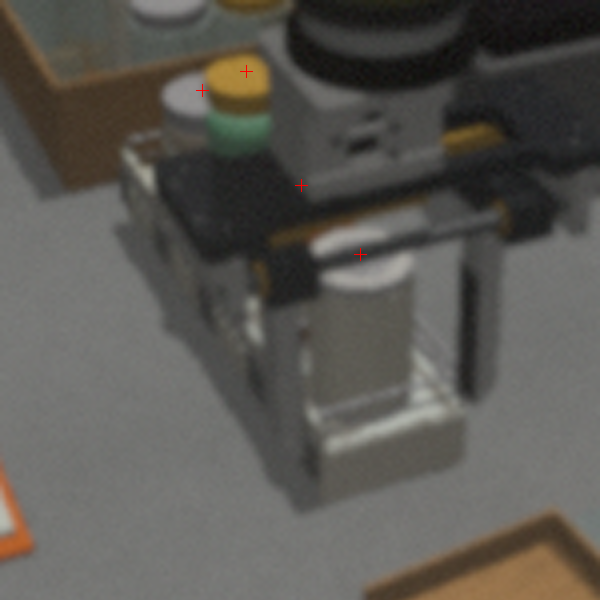

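All four stand in their bays. In the top view the lid centres lie on the predicted bay-centre marks, (84,272), (222,265), (433,265) and (613,262) in the crop, to within about 2 mm. Handing in.

Run:
```python
from station import ctrl, workorder
o=ctrl.get_obs(); print(o['time_s'],o['force']); print(workorder.hand_in())
```

```text
35.1333 [-0.29530168 -0.42482688  0.14471182]
the job is handed in; nothing more can be done
None
```

I moved all four items to the display rack, one to a bay, in their carton order from left to right: squat jar, tall jar, six-sided jar, can. The job was handed in at 35.1 s.

- **Setting down:** I lowered each item slowly until the wrist force showed it touching the bay floor, at about 6 to 14 N upward. The gripper height matched the expected floor height to under 1 mm. Only then did I release.
- **Final checks:** In the last top view, all four lid centres were within about 2 mm of where an upright, centred item should show. The last side view was partly blocked by the gripper, which hid the six-sided jar. The can and the tall jar looked upright in it.
- **Corrections:** I gripped the six-sided jar twice. The first grip was about 8° off its flats, shown by a 57.9 mm opening instead of 56 mm, so I opened, turned and gripped again. I also re-centred the squat jar's grip once, after an 8 mm sideways drift on the way down.

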